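# Fetch the calibration weight from behind the reagent bottles

### The job

The balance needs its calibration weight: set the round and the square bottle aside on the grey mat before touching the weights, then take the larger of the two steel weights from behind them and stand it in the middle of the balance pan while the bottles are still on the mat. Then put the bottles back upright in the tray, each in the middle of its own mark (round bottle on the round mark, square bottle on the square mark). Leave the small weight, the beaker and the tip box where they are.

Things in the scene. Friction and masses are not known exactly. Their poses are not given: they have to be found in the camera images.
- round_bottle_center (a point): White plastic bottle, round: body 50 mm diameter with straight sides up to 79 mm, grey cap 38 mm diameter on top, 105 mm tall overall, about 0.16 kg. Point on its axis half-way up (52.5 mm above its base); z is up along the bottle. Starts standing on the round mark in the tray; the sides above 60 mm stand clear of the weights behind.
- square_bottle_center (a point): White plastic bottle, square: body 48 x 48 mm with flat sides up to 80 mm (its x and y axes are square to the sides), grey cap 28 mm diameter on top, 105 mm tall overall, about 0.16 kg. Point on its axis half-way up (52.5 mm above its base); z is up. Starts standing on the square mark in the tray, roughly square to it.
- large_weight_center (a point): The larger steel weight, the one to fetch: round body 38 mm diameter and 34 mm high, above it a short neck and a knob 24 mm diameter, 50 mm tall overall, about 0.3 kg. Point on its axis half-way up (25 mm above its base). Starts on the tray floor in the back row, behind one of the bottles.
- small_weight_center (a point): The smaller steel weight, to be left alone: round body 22 mm diameter, knob 16 mm diameter, 32 mm tall overall. Point on its axis half-way up (16 mm above its base). It stands in the same back row, about 90 mm from the larger weight.
- round_mark: Light circle line, 72 mm outside diameter, flat on the floor of the dark blue-grey tray. Origin at its centre, on the tray floor (4 mm above the bench). Its x axis points from the front row (marks, bottles) to the back row (weights), about 61 mm away; y runs along the row. The two marks' centres are 90 mm apart; which is left and which right changes.
- square_mark: Light square outline 72 x 72 mm beside the round mark. Origin at its centre, on the tray floor (4 mm above the bench); axes as for the round mark, its sides along them. The tray is 165 mm along x, 190 mm along y, with a 10 mm high rim; inside, the rim is 45 mm in front of the row of marks and about 50 mm behind the row of weights.
- mat: Plain grey rubber mat fixed to the bench, 150 mm along its x, 210 mm along its y, 4 mm thick. Origin at the centre of its underside (on the bench); the top is 4 mm higher. It is the side area for the bottles.
- pan (a point): Centre of the top of the balance pan, a fixed steel disc of 130 mm diameter, 70 mm above the bench, on a white balance 220 mm along x by 190 mm along y, with a small display. The balance is fixed and the pan does not give.
- beaker: White plastic beaker, 68 mm diameter, 85 mm tall, standing beyond the work; origin at the centre of its underside. To be left alone.
- tip_box: Grey box with a white lid, 120 x 76 mm, 63 mm tall, standing beyond the work; origin at the centre of its underside, x along its length. To be left alone.
Things that resemble listed ones, but are neither listed nor needed, are in the scene too. What is shaped like the part that bears round_bottle_center but purple is not meant.

How it is judged:
On the way, in this order (a step that is already met when the one before it is completed fails the run):
1. both bottles stand upright on the mat, released, while the large weight is still in its place in the tray (x of round_bottle_center in the frame of mat between -0.06 and 0.06 m and y of round_bottle_center in the frame of mat between -0.09 and 0.09 m and z of each of round_bottle_center, square_bottle_center in the frame of mat below 0.062 m and angle between each of round_bottle_center, square_bottle_center's own z axis and vertical below 0.15 rad and x of square_bottle_center in the frame of mat between -0.06 and 0.06 m and y of square_bottle_center in the frame of mat between -0.09 and 0.09 m and linear speed of each of round_bottle, square_bottle below 0.02 m/s and contact force between the fingers and round_bottle below 0.05 N and contact force between the fingers and square_bottle below 0.05 N and distance of large_weight_center from where it was at the start of the episode below 0.02 m), for 0.2 s.
2. the large weight stands in the middle of the pan, released, while both bottles are still on the mat (horizontal distance between large_weight_center and pan below 0.015 m and z of large_weight_center in the frame of pan between 0.018 and 0.03 m and angle between each of large_weight_center, round_bottle_center, square_bottle_center's own z axis and vertical below 0.15 rad and x of round_bottle_center in the frame of mat between -0.06 and 0.06 m and y of round_bottle_center in the frame of mat between -0.09 and 0.09 m and z of each of round_bottle_center, square_bottle_center in the frame of mat below 0.062 m and x of square_bottle_center in the frame of mat between -0.06 and 0.06 m and y of square_bottle_center in the frame of mat between -0.09 and 0.09 m and contact force between the fingers and large_weight below 0.05 N and linear speed of large_weight below 0.02 m/s), for 0.2 s.
At the end, for the whole second after the job is handed in: The large weight stands upright within 15 mm of the pan's centre; each bottle stands upright on the tray floor within 14 mm of the centre of its own mark; all are released and at rest (horizontal distance between large_weight_center and pan below 0.015 m and z of large_weight_center in the frame of pan between 0.018 and 0.03 m and angle between each of large_weight_center, round_bottle_center, square_bottle_center's own z axis and vertical below 0.15 rad and horizontal distance between round_bottle_center and round_mark below 0.014 m and z of round_bottle_center in the frame of round_mark between 0.045 and 0.06 m and horizontal distance between square_bottle_center and square_mark below 0.014 m and z of square_bottle_center in the frame of square_mark between 0.045 and 0.06 m and linear speed of each of round_bottle, square_bottle, large_weight below 0.02 m/s and contact force between the fingers and round_bottle below 0.05 N and contact force between the fingers and square_bottle below 0.05 N and contact force between the fingers and large_weight below 0.05 N); the robot touches nothing.
It fails at once if a bottle is tipped more than about 35 degrees (angle between any of round_bottle_center, square_bottle_center's own z axis and vertical above 0.6 rad).
It fails at once if the small weight is moved by more than 20 mm (distance of small_weight_center from where it was at the start of the episode above 0.02 m).
It fails at once if the beaker or the tip box is moved by more than 20 mm (distance of any of beaker, tip_box from where it was at the start of the episode above 0.02 m).
It also fails if it takes over 118 s, if anything falls off the work surface, if the arm or the gripper's body presses on something with over 40 N, if the wrist force passes 120 N, or if a joint passes its speed limit or range.

### The arm

A 6-joint arm with a two-finger parallel gripper is mounted at the origin on the work surface. World frame = base frame: x ahead of the robot, y to its left, z up, the work surface at z = 0. Lengths are in m, angles in rad, forces in N, time in s.
With the tool pointing down it reaches from about 0.425 to 0.95 m from the base axis. Payload 3.5 kg.
Tool frame: the origin (TCP) lies at the very end of the fingers, on their centre line; the grasp point (between the pads) lies 19 mm behind it; y points along the fingers, z is the direction in which the jaws open and shut, and the axes are right-handed (so a half turn about y gives the same grasp; the last joint's range is limited). The gripper opens to 85 mm and grips with 20 to 120 N. Pads are 22 mm wide; open, the fingers measure 114 mm over their backs; the gripper's body (76 mm by 85 mm) begins 54 mm behind the grasp point. The pads swing forward as they close: fully open they stand 13 mm farther back than shut.
Start: joints at [-1.384, 0.286, 1.577, -0, 1.279, -0.15], TCP at [0.223, -0.637, 0.231] pointing down, gripper open.
Joint ranges: [-2.77, 2.77], [-0.9, 2.22], [0.21, 2.48], [-1.53, 4.67], [0.24, 2.81], [-2.84, 2.84]. Speed limits (rad/s): [2.79, 2.79, 3.14, 3.14, 3.14, 3.14].

### API

Orientations are given as a unit quaternion [w, x, y, z].
In Python, from rig import bot, imaging gives the robot as it stands. The module is installed in compiled form; this text tells all that it offers.
- The arm moves only by the tool play_rows, never from a script. Its argument "commands" is one flat list of numbers, 7 for each row, row after row: the turn, a rotation vector about the tool's x, y, z in degrees, then the shift along the tool's x, y, z in cm, then the closure, from -1 (fully open) to 1 (shut). In form: [wx, wy, wz, dx, dy, dz, gripper, wx, wy, wz, dx, dy, dz, gripper, ...]. A call has 1 to 10 rows; each row is the pose to reach, as a shift and turn from the pose commanded when the call began, along the tool's axes at that moment; what a row does not reach only later rows make up. A row lasts 1/12 s, in which the tool goes at most 41.7 mm and 7.16 degrees, less where a joint would pass 70% of its speed; a pose out of reach is approached as far as the arm can. A call with a gripper value outside its range is refused whole. The fingers move at their own pace and stop on an object; "newtons" is the grip in N (left out, the last holds). Time passes only in rows, so rows that repeat a pose let the fingers close. It gives the time, the measured TCP pose, the force and the opening at its end, in the units of the state.
- bot.observe(): the state, without advancing time (a new reading comes with each control period).
- imaging.snapshot(name): name is "side" or "top" or "wrist"; returns a dict with "image" (480x640x3 uint8, red, green, blue), "z_map" (480x640 float32, m along the optical axis (not along the pixel's ray), 0 where there is no reading), "fx", "fy", "cx", "cy" (pixels), "pose" (4x4, takes a point from camera to world coordinates). Camera axes: x right, y down, z forward; pixel columns grow to the right and rows downward; lengths in m; the calibration is good to about 2 mm. A picture is of the moment at which its call begins.
- bot.close_job(): hands the job in, once; it reports no verdict.
The state is a dict: "t": time; "joint_pos": joint angles; "qd": joint speeds; "joint_torque": joint torques, N m; "tcp_pos": TCP position; "eef_rot": TCP orientation; "wrist_force": force on the tool from outside, world axes, zero at the start; "moment": the same for the moment, N m; "finger_gap": finger opening in m.
Only numpy, scipy, OpenCV 4.12 (cv2) and the standard library are available. Lean on these libraries where they do the work, as an engineer would, in place of code of your own. Each camera call takes 0.05 s, during which the arm holds its last target.

## Working session

There is one attempt and no reset: what is moved stays moved. The work goes in short steps, Python scripts to look and compute and a tool call to move; the robot and the scene stay as the last step left them, time stands still between calls to the robot, and variables do not carry over. Pictures are saved under pics/ and viewed, and the job is handed in when it is done.

Besides the shell and the picture viewer there is one more tool, called after "Request:" by a JSON object that holds its "api" and its "payload". play_rows: Moves the arm, as the interface text tells. Its arguments: {"type":"object","properties":{"commands":{"type":"array","items":{"type":"number"}},"newtons":{"type":"number"}},"required":["commands"]}

```bash
mkdir -p pics; cat > h.py <<'E'
from rig import bot, imaging
import numpy as np, cv2
def snap(n,f):
    s=imaging.snapshot(n); cv2.imwrite('pics/'+f+'.png',cv2.cvtColor(s['image'],cv2.COLOR_RGB2BGR)); np.savez('pics/'+f,**s); return s
def ray(s,u,v,z):
    P=s['pose']; d=P[:3,:3]@np.array([(u-s['cx'])/s['fx'],(v-s['cy'])/s['fy'],1]); o=P[:3,3]; return o+d*(z-o[2])/d[2]
def cloud(s):
    z=s['z_map'];v,u=np.mgrid[:480,:640];p=np.stack([(u-s['cx'])/s['fx']*z,(v-s['cy'])/s['fy']*z,z],-1)
    return p@s['pose'][:3,:3].T+s['pose'][:3,3]
E
python3 - <<'E'
from h import *
print(bot.observe())
for n in ('top','side','wrist'):
    s=snap(n,n+'0'); print(n,s['fx'],s['cx'],s['cy'],s['pose'].round(3).tolist())
E
```

```text
{'t': 0.0, 'joint_pos': array([-1.38399171e+00,  2.87170802e-01,  1.57820140e+00, -6.30108733e-06,
        1.27856695e+00, -1.49974538e-01]), 'qd': array([-0.00075117, -0.00064014,  0.00052119,  0.00126304,  0.00019863,
       -0.00208088]), 'joint_torque': array([ 1.62030715e-04, -4.05983162e+01, -2.92625785e+01, -1.35474706e-04,
        5.71826662e-03,  3.18746714e-06]), 'tcp_pos': array([ 0.22297184, -0.63641073,  0.22993053]), 'eef_rot': array([ 0.11849065, -0.11852547,  0.69793427, -0.6962754 ]), 'wrist_force': array([ 0.15911423, -0.32322538, -0.22054036]), 'moment': array([-0.00618094,  0.00433482,  0.02860754]), 'finger_gap': 0.08529372277996754}
top 483.814647124077 312.3340869116019 238.19546272898586 [[-0.015, -0.996, 0.092, 0.488], [-1.0, 0.015, 0.009, -0.003], [-0.01, -0.092, -0.996, 0.925], [0.0, 0.0, 0.0, 1.0]]
side 487.0927258784614 316.73869625245794 232.52888026385767 [[-0.941, -0.221, 0.257, 0.316], [-0.339, 0.642, -0.688, 0.632], [-0.013, -0.734, -0.679, 0.716], [0.0, 0.0, 0.0, 1.0]]
wrist 332.91971428959897 322.03753122337525 239.09933587875403 [[0.33, -0.893, -0.305, 0.301], [-0.944, -0.313, -0.104, -0.61], [-0.002, 0.322, -0.947, 0.373], [0.0, 0.0, 0.0, 1.0]]
```

View pics/top0.png

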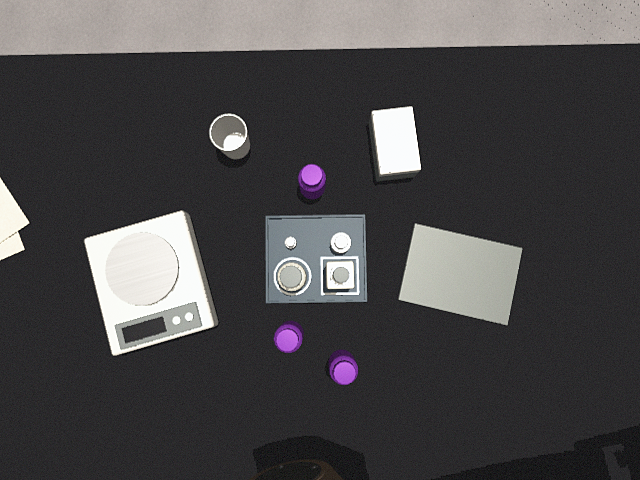

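View pics/side0.png

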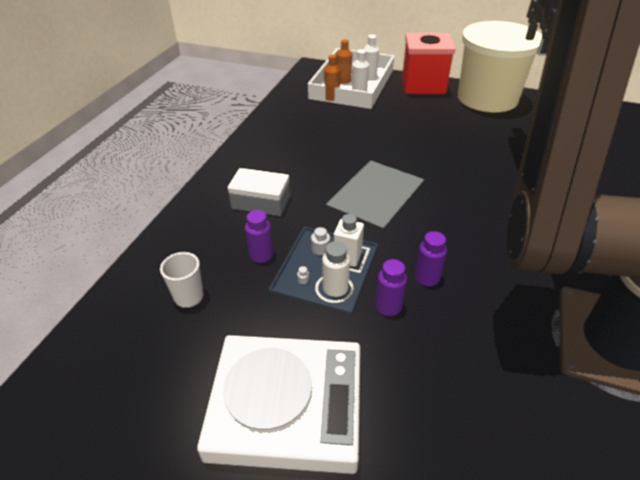

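View pics/wrist0.png

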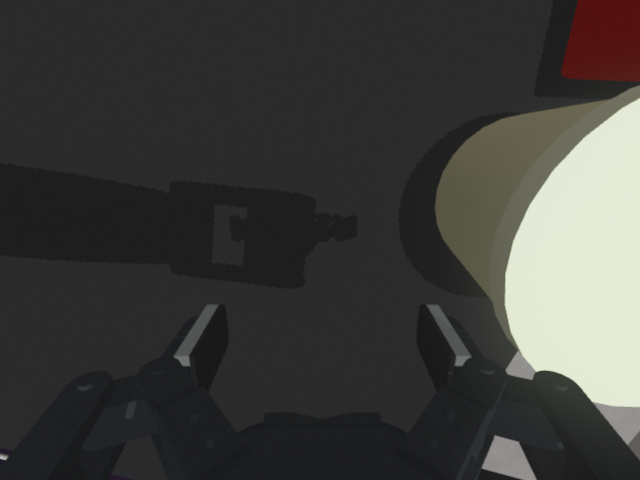

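```bash
python3 - <<'E'
from h import *
s=dict(np.load('pics/top0.npz')); im=s['image']; C=cloud(s)
# points at heights
def comp(mask,name,z,minA=40):
    cs,_=cv2.findContours(mask.astype(np.uint8),cv2.RETR_EXTERNAL,cv2.CHAIN_APPROX_NONE)
    for c in cs:
        if cv2.contourArea(c)<minA: continue
        (u,v),(w,h),a=cv2.minAreaRect(c); p=ray(s,u,v,z)
        print(name,'px',round(u),round(v),'sz',round(w),round(h),'xy',p[:2].round(4),'area',cv2.contourArea(c))
Z=C[...,2]; v,u=np.mgrid[:480,:640]
for (a,b) in [(291,277),(340,275),(341,242),(291,243),(143,269),(460,275),(316,220),(312,174),(288,338),(344,372),(396,140)]:
    print(a,b,im[b,a],C[b,a].round(4))
tr=(u>262)&(u<370)&(v>212)&(v<305)
comp(tr&(Z>0.098),'cap',0.109)
comp(tr&(Z>0.045)&(Z<0.062)&(v<262),'knobL',0.054,20)
comp(tr&(Z>0.028)&(Z<0.042)&(v<262)&(u<310),'knobS',0.036,10)
g=im.astype(int)
comp((u>390)&(u<530)&(v>215)&(v<335)&(g.min(-1)>90),'mat',0.004)
m=(u>390)&(u<530)&(v>215)&(v<335)&(g.min(-1)>90)
cs,_=cv2.findContours(m.astype(np.uint8),0,1); c=max(cs,key=cv2.contourArea)
for q in cv2.boxPoints(cv2.minAreaRect(c)): print(' matcorner',q,ray(s,*q,0.004).round(4))
# tray
m=(u>255)&(u<375)&(v>205)&(v<312)&(g.max(-1)>55)
cs,_=cv2.findContours(m.astype(np.uint8),0,1); c=max(cs,key=cv2.contourArea)
for q in cv2.boxPoints(cv2.minAreaRect(c)): print(' tray',q,ray(s,*q,0.010).round(4))
# marks
m=(tr&(g.min(-1)>150)).astype(np.uint8)*255
cv2.imwrite('pics/mask0.png',cv2.resize(m[205:310,255:375],None,fx=6,fy=6,interpolation=0)[:600])
cv2.imwrite('pics/crop0.png',cv2.resize(cv2.cvtColor(im,4)[205:305,255:375],None,fx=6,fy=6,interpolation=2))
# pan
pm=(abs(Z-0.07)<0.006)&(u<225)
comp(pm,'pan?',0.07,500)
gray=g.mean(-1).astype(np.uint8)
h=cv2.HoughCircles(cv2.GaussianBlur(gray[200:360,70:230],(3,3),0),cv2.HOUGH_GRADIENT,1,100,param1=60,param2=15,minRadius=30,maxRadius=42)
print(h)
for x,y,r in h[0]: print(ray(s,x+70,y+200,0.07), r)
E
```

```text
291 277 [186 189 183] [0.4987 0.0409 0.1094]
340 275 [192 195 187] [ 0.5009 -0.0415  0.1082]
341 242 [250 252 252] [ 0.5611 -0.0471  0.0536]
291 243 [252 253 253] [0.562  0.0442 0.0379]
143 269 [239 235 230] [0.5172 0.3052 0.07  ]
460 275 [181 182 173] [ 0.4991 -0.273   0.0053]
316 220 [130 142 147] [ 0.6083 -0.0025  0.0044]
312 174 [202 116 230] [0.6751 0.0031 0.1055]
288 338 [188 101 221] [0.3973 0.0472 0.1059]
344 372 [182  97 220] [ 0.3411 -0.0449  0.1091]
396 140 [250 252 253] [ 0.4885 -0.0033  0.9252]
cap px 340 274 sz 15 15 xy [ 0.5017 -0.0423] area 188.5
cap px 290 276 sz 21 22 xy [0.4996 0.0426] area 361.0
knobL px 341 242 sz 12 12 xy [ 0.5611 -0.047 ] area 119.0
knobS px 290 242 sz 8 7 xy [0.564  0.0461] area 47.0
mat px 461 274 sz 113 79 xy [ 0.5015 -0.2747] area 8606.0
 matcorner [396.71912 299.55057] [ 0.4547 -0.1524  0.004 ]
 matcorner [414.5     222.50002] [ 0.6005 -0.1909  0.004 ]
 matcorner [524.5618 247.8989] [ 0.5486 -0.3979  0.004 ]
 matcorner [506.78094 324.94946] [ 0.4045 -0.3568  0.004 ]
 tray [263.52267 214.83861] [0.6191 0.0976 0.01  ]
 tray [365.6459  213.10771] [ 0.6193 -0.0973  0.01  ]
 tray [367.1462  301.62463] [ 0.4518 -0.096   0.01  ]
 tray [265.02298 303.35553] [0.4513 0.0957 0.01  ]
pan? px 142 269 sz 71 74 xy [0.5177 0.3074] area 4116.5
[[[72.5 68.5 37.1]]]
[0.51807965 0.30610588 0.07      ] 37.1
```

View pics/crop0.png

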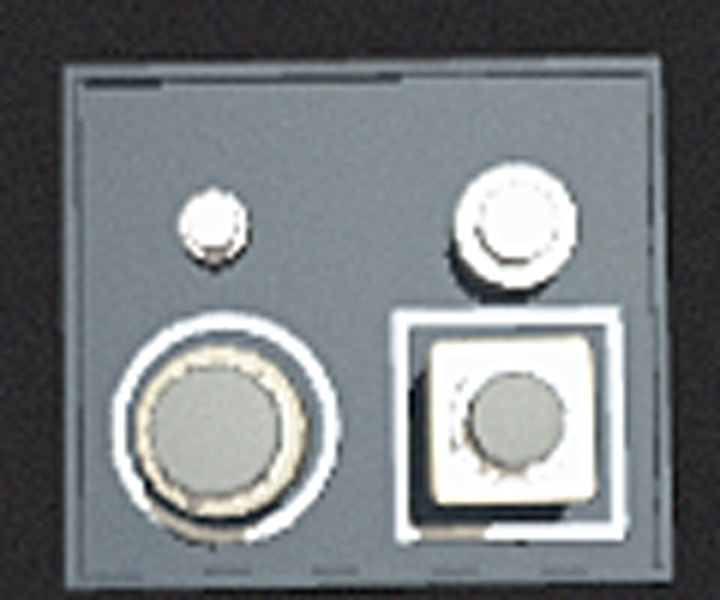

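```bash
cat >> h.py <<'E'
from scipy.spatial.transform import Rotation as R
def st():
    o=bot.observe(); q=o['eef_rot']; r=R.from_quat([q[1],q[2],q[3],q[0]]); return o,r
def go(x,y,z,yaw=None):
    """print needed tool shift cm (from measured pose) ; yaw: jaw dir angle in world deg"""
    o,r=st(); M=r.as_matrix()
    print('t',round(o['t'],2),'tcp',o['tcp_pos'].round(4),'gap',round(o['finger_gap'],4),'F',o['wrist_force'].round(1),'jaw yaw',np.degrees(np.arctan2(M[1,2],M[0,2])).round(2),'ydir',M[:,1].round(3))
    if yaw is not None:
        a=np.radians(yaw); z_=np.array([np.cos(a),np.sin(a),0]); y_=np.array([0,0,-1.]); T=np.stack([np.cross(y_,z_),y_,z_],1)
        print('rotvec',np.degrees(R.from_matrix(M.T@T).as_rotvec()).round(2))
    print('shift',(M.T@(np.array([x,y,z])-o['tcp_pos'])*100).round(2))
E
python3 - <<'E'
from h import *
go(0.5015,-0.042,0.2,0); go(0.5015,-0.042,0.2,180)
s=dict(np.load('pics/top0.npz'))
print('roundmark',ray(s,292.25,275.9,.004),'sqmark',ray(s,339.3,275.25,.004))
print(bot.observe()['joint_pos'])
# side-view cross-check of caps
E
```

```text
t 0.15 tcp [ 0.223  -0.6366  0.2302] gap 0.0851 F [ 0.5  0.1 -0.1] jaw yaw -70.71 ydir [-0.     0.002 -1.   ]
rotvec [  0.08 -70.71  -0.08]
shift [-45.93   3.13 -46.91]
t 0.15 tcp [ 0.223  -0.6366  0.2302] gap 0.0851 F [ 0.5  0.1 -0.1] jaw yaw -70.71 ydir [-0.     0.002 -1.   ]
rotvec [9.0000e-02 1.0929e+02 9.0000e-02]
shift [-45.93   3.13 -46.91]
roundmark [0.50206742 0.04426898 0.004     ] sqmark [ 0.50197969 -0.04506639  0.004     ]
[-1.38403093e+00  2.86998204e-01  1.57784409e+00 -6.22565233e-06
  1.27865926e+00 -1.49973168e-01]
```

```bash
python3 - <<'E'
from h import *
s=dict(np.load('pics/side0.npz')); C=cloud(s)
Z=C[...,2]; 
def reg(n,lo,hi,x,y,r):
    m=(Z>lo)&(Z<hi)&(np.hypot(C[...,0]-x,C[...,1]-y)<r)
    cs,_=cv2.findContours(m.astype(np.uint8),0,1)
    p=C[m]; print(n,m.sum(),((p.min(0)+p.max(0))/2).round(4),np.ptp(p,axis=0).round(3))
reg('sqcap',.105,.113,.5017,-.0423,.03);reg('rcap',.105,.113,.4996,.0426,.03);reg('knobL',.050,.058,.561,-.047,.025);reg('pan',.066,.074,.518,.306,.08)
T=dict(np.load('pics/top0.npz'));C=cloud(T);Z=C[...,2];s=T
reg('T sqcap',.100,.113,.5017,-.0423,.03);reg('T rcap',.10,.113,.4996,.0426,.03);reg('T knobL',.050,.058,.561,-.047,.025)
E
```

```text
sqcap 117 [ 0.502  -0.0409  0.1078] [0.027 0.029 0.005]
rcap 256 [0.5002 0.044  0.1078] [0.037 0.039 0.005]
knobL 84 [ 0.5624 -0.0449  0.0531] [0.023 0.024 0.006]
pan 5622 [0.5186 0.3097 0.0695] [0.13  0.13  0.007]
T sqcap 208 [ 0.5017 -0.0424  0.1068] [0.025 0.025 0.012]
T rcap 386 [0.4996 0.0418 0.1072] [0.035 0.035 0.011]
T knobL 134 [ 0.5611 -0.0471  0.0543] [0.022 0.022 0.007]
```

Request:
{"api": "play_rows", "payload": {"commands": [0,-70.7,0,-45.9,-1,-46.9,-0.5,0,-70.7,0,-45.9,-1,-46.9,-0.5,0,-70.7,0,-45.9,-1,-46.9,-0.5,0,-70.7,0,-45.9,-1,-46.9,-0.5,0,-70.7,0,-45.9,-1,-46.9,-0.5,0,-70.7,0,-45.9,-1,-46.9,-0.5,0,-70.7,0,-45.9,-1,-46.9,-0.5,0,-70.7,0,-45.9,-1,-46.9,-0.5,0,-70.7,0,-45.9,-1,-46.9,-0.5,0,-70.7,0,-45.9,-1,-46.9,-0.5], "newtons": 40}}

```text
t: 0.98
tcp_pos: [0.4, -0.2577, 0.2375]
eef_rot: [0.501, -0.501, 0.499, -0.499]
wrist_force: [0.8, -0.2, -0.1]
finger_gap: 0.0643
```

```bash
python3 -c "
from h import *
go(0.502,-0.042,0.2,0)"
```

```text
t 0.98 tcp [ 0.4    -0.2577  0.2375] gap 0.0643 F [ 0.8 -0.2 -0.1] jaw yaw 0.31 ydir [ 0.  0. -1.]
rotvec [-0.01  0.31 -0.  ]
shift [-21.51   3.76  10.32]
```

Request:
{"api": "play_rows", "payload": {"commands": [0,0,0,-21.5,3.7,10.3,-0.5,0,0,0,-21.5,3.7,10.3,-0.5,0,0,0,-21.5,3.7,10.3,-0.5,0,0,0,-21.5,3.7,10.3,-0.5,0,0,0,-21.5,3.7,10.3,-0.5,0,0,0,-21.5,3.7,10.3,-0.5,0,0,0,-21.5,3.7,10.3,-0.5,0,0,0,-21.5,3.7,10.3,-0.5,0,0,0,-21.5,3.7,10.3,-0.5,0,0,0,-21.5,3.7,10.3,-0.5]}}

```text
t: 1.82
tcp_pos: [0.5025, -0.0456, 0.2008]
eef_rot: [-0.5, 0.5, -0.5, 0.5]
wrist_force: [-0.1, -0.5, 0.5]
finger_gap: 0.0637
```

```bash
python3 -c "
from h import *
go(0.502,-0.042,0.058,0)
s=snap('wrist','w1')"
```

```text
t 1.82 tcp [ 0.5025 -0.0456  0.2008] gap 0.0637 F [-0.1 -0.5  0.5] jaw yaw -0.07 ydir [ 0. -0. -1.]
rotvec [-0.   -0.07  0.02]
shift [-0.37 14.28 -0.05]
```

View pics/w1.png

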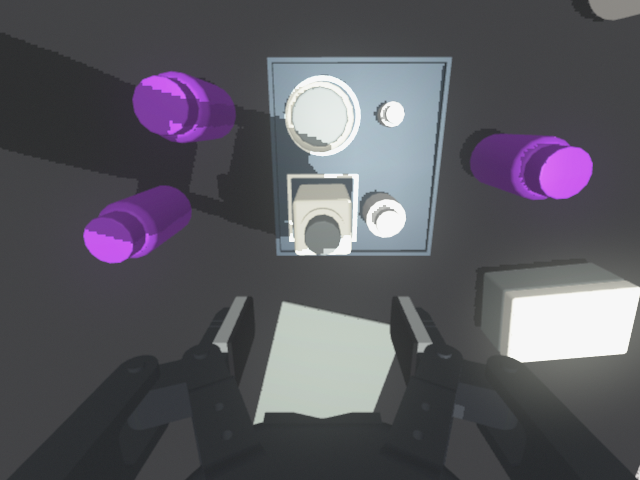

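The wrist view shows the square bottle (cap at about 323,235) centred between the pads in x. Descending.

Request:
{"api": "play_rows", "payload": {"commands": [0,0,0,-0.4,3,-0.1,-0.5,0,0,0,-0.4,6,-0.1,-0.5,0,0,0,-0.4,9,-0.1,-0.5,0,0,0,-0.4,11,-0.1,-0.5,0,0,0,-0.4,13,-0.1,-0.5,0,0,0,-0.4,14.2,-0.1,-0.5,0,0,0,-0.4,14.2,-0.1,-0.5,0,0,0,-0.4,14.2,-0.1,0.5,0,0,0,-0.4,14.2,-0.1,0.5,0,0,0,-0.4,14.2,-0.1,0.5]}}

```text
t: 2.7
tcp_pos: [0.5028, -0.0412, 0.0602]
eef_rot: [-0.5, 0.499, -0.499, 0.501]
wrist_force: [-0.2, 0.3, -1.6]
finger_gap: 0.0472
```

Request:
{"api": "play_rows", "payload": {"commands": [0,0,0,0,0,0,0.6,0,0,0,0,0,0,0.6,0,0,0,0,0,0,0.6]}}

```text
t: 2.95
tcp_pos: [0.5025, -0.041, 0.0598]
eef_rot: [-0.5, 0.5, -0.499, 0.501]
wrist_force: [-0.2, -1.1, 3.3]
finger_gap: 0.0473
```

```bash
python3 -c "
from h import *
go(0.502,-0.042,0.058,0)
s=snap('side','s1')"
```

```text
t 2.95 tcp [ 0.5025 -0.041   0.0598] gap 0.0473 F [-0.2 -1.1  3.3] jaw yaw 0.01 ydir [ 0.002 -0.001 -1.   ]
rotvec [-0.1   0.01  0.04]
shift [ 0.1   0.18 -0.05]
```

View pics/s1.png

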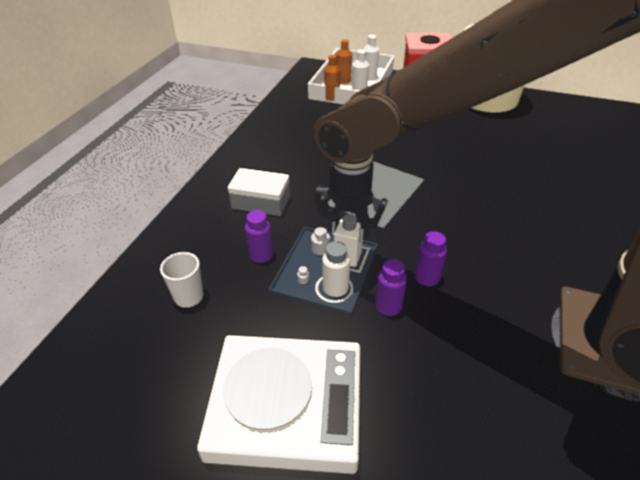

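Request:
{"api": "play_rows", "payload": {"commands": [0,0,0,0,-1,0,0.6,0,0,0,0,-2,0,0.6,0,0,0,0,-3,0,0.6,0,0,0,0,-3,0,0.6]}}

```text
t: 3.33
tcp_pos: [0.5035, -0.0412, 0.0916]
eef_rot: [-0.501, 0.499, -0.498, 0.502]
wrist_force: [0.1, 0.2, -0.8]
finger_gap: 0.0472
```

```bash
python3 -c "
from h import *
go(0.502,-0.042,0.058,0)
s=snap('side','s2')
cv2.imwrite('pics/s2c.png',cv2.resize(cv2.imread('pics/s2.png')[130:310,240:460],None,fx=3,fy=3))"
```

```text
t 3.33 tcp [ 0.5035 -0.0412  0.0916] gap 0.0472 F [ 0.1  0.2 -0.8] jaw yaw 0.01 ydir [ 0.005 -0.001 -1.   ]
rotvec [-0.29  0.01  0.08]
shift [ 0.08  3.36 -0.17]
```

View pics/s2c.png

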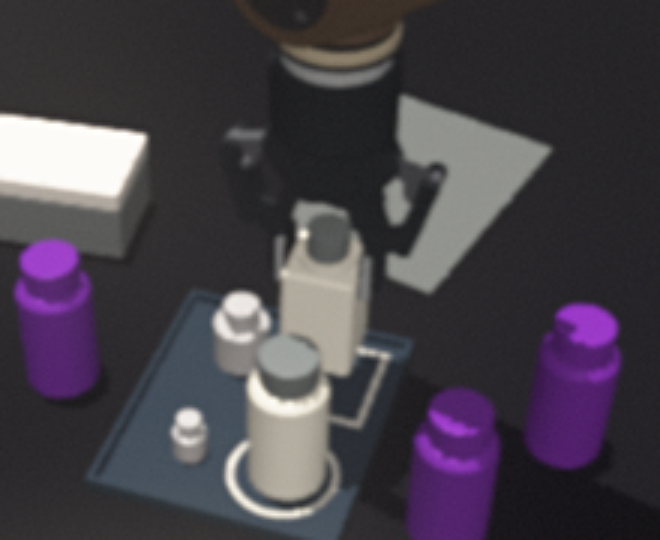

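Request:
{"api": "play_rows", "payload": {"commands": [0,0,0,1.5,-1,-0.1,0.6,0,0,0,4,-1,-0.3,0.6,0,0,0,7,-1,-0.5,0.6,0,0,0,10,-1,-0.6,0.6,0,0,0,13,-1,-0.7,0.6,0,0,0,16,-1,-0.8,0.6,0,0,0,19,-1,-0.9,0.6,0,0,0,22,-1,-1.1,0.6,0,0,0,25,-1,-1.2,0.6,0,0,0,27,-1,-1.3,0.6]}}

```text
t: 4.22
tcp_pos: [0.4883, -0.3133, 0.0985]
eef_rot: [-0.499, 0.5, -0.5, 0.501]
wrist_force: [-0.4, -0.1, -1.6]
finger_gap: 0.047
```

Request:
{"api": "play_rows", "payload": {"commands": [0,0,0,1.2,0,0,0.6,0,0,0,1.2,0,0,0.6,0,0,0,1.2,1,0,0.6,0,0,0,1.2,2,0,0.6,0,0,0,1.2,3,0,0.6,0,0,0,1.2,3,0,0.6,0,0,0,1.2,3,0,0.6]}}

```text
t: 4.8
tcp_pos: [0.488, -0.3209, 0.0668]
eef_rot: [0.5, -0.5, 0.501, -0.498]
wrist_force: [-0.1, 1.2, -2.1]
finger_gap: 0.0473
```

```bash
python3 -c "
from h import *
go(0.490,-0.323,0.061,0)"
```

```text
t 4.8 tcp [ 0.488  -0.3209  0.0668] gap 0.0473 F [-0.1  1.2 -2.1] jaw yaw 0.07 ydir [-0.003  0.003 -1.   ]
rotvec [ 0.15  0.07 -0.15]
shift [0.22 0.58 0.2 ]
```

Lower 6 mm, release, and go up.

Request:
{"api": "play_rows", "payload": {"commands": [0,0,0,0,0.3,0,0.6,0,0,0,0,0.6,0,0.6,0,0,0,0,0.6,0,0.6,0,0,0,0,0.6,0,0.6]}}

```text
t: 5.13
tcp_pos: [0.4888, -0.3227, 0.0627]
eef_rot: [-0.5, 0.5, -0.5, 0.5]
wrist_force: [-0.1, 0.1, -0.9]
finger_gap: 0.047
```

Request:
{"api": "play_rows", "payload": {"commands": [0,0,0,0,0,0,-0.5,0,0,0,0,0,0,-0.5,0,0,0,0,0,0,-0.5,0,0,0,0,0,0,-0.5,0,0,0,0,0,0,-0.5,0,0,0,0,-3,0,-0.5,0,0,0,0,-6,0,-0.5,0,0,0,0,-9,0,-0.5,0,0,0,0,-12,0,-0.5,0,0,0,0,-12,0,-0.5]}}

```text
t: 5.97
tcp_pos: [0.4918, -0.3255, 0.1909]
eef_rot: [-0.5, 0.5, -0.495, 0.505]
wrist_force: [1.7, -0.5, 1.0]
finger_gap: 0.064
```

```bash
python3 -c "
from h import *
go(0.500,0.043,0.19,0)
s=snap('side','s3')
s=snap('wrist','w3')
"
```

```text
t 5.97 tcp [ 0.4918 -0.3255  0.1909] gap 0.064 F [ 1.7 -0.5  1. ] jaw yaw 0.01 ydir [ 0.01  -0.009 -1.   ]
rotvec [-0.57  0.01  0.54]
shift [-36.85  -0.25   0.82]
```

View pics/s3.png

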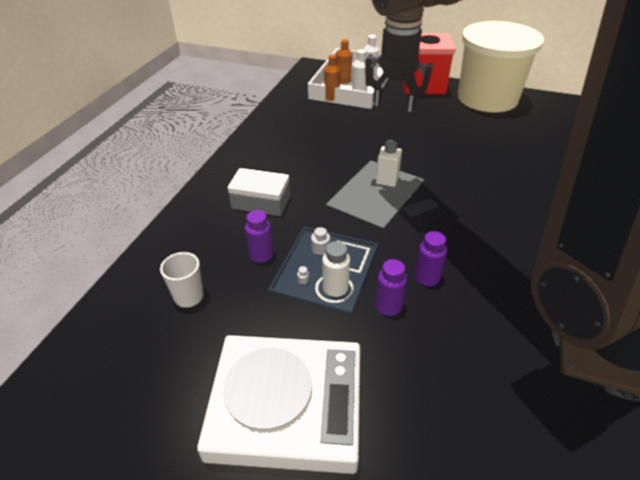

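The square bottle stands on the mat (389,165). Now the round one.

Request:
{"api": "play_rows", "payload": {"commands": [0,0,0,-4,0,0,-0.5,0,0,0,-8,0,0.8,-0.5,0,0,0,-12,0,0.8,-0.5,0,0,0,-16,0,0.8,-0.5,0,0,0,-20,0,0.8,-0.5,0,0,0,-24,0,0.8,-0.5,0,0,0,-28,0,0.8,-0.5,0,0,0,-32,0,0.8,-0.5,0,0,0,-35,0,0.8,-0.5,0,0,0,-36.8,0,0.8,-0.5]}}

```text
t: 6.9
tcp_pos: [0.4949, 0.0484, 0.1805]
eef_rot: [-0.5, 0.501, -0.501, 0.498]
wrist_force: [-0.1, -0.6, 0.2]
finger_gap: 0.0639
```

Request:
{"api": "play_rows", "payload": {"commands": [0,0,0,0,0,0,-0.5,0,0,0,0,0,0,-0.5,0,0,0,0,0,0,-0.5]}}

```text
t: 7.15
tcp_pos: [0.4961, 0.0447, 0.1815]
eef_rot: [-0.499, 0.501, -0.501, 0.5]
wrist_force: [0.5, -0.2, 0.2]
finger_gap: 0.0643
```

```bash
python3 -c "
from h import *
go(0.500,0.043,0.06,0)
s=snap('wrist','w4')"
```

```text
t 7.15 tcp [0.4961 0.0447 0.1815] gap 0.0643 F [ 0.5 -0.2  0.2] jaw yaw -0.01 ydir [-0.002 -0.    -1.   ]
rotvec [ 0.12 -0.01  0.01]
shift [ 0.17 12.15  0.41]
```

View pics/w4.png

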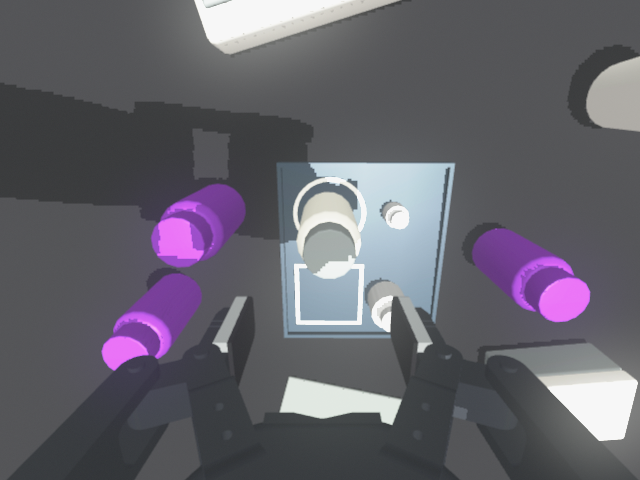

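The round cap is at (330,248), slightly toward +x as measured. Descending.

Request:
{"api": "play_rows", "payload": {"commands": [0,0,0,0.2,3,0.4,-0.5,0,0,0,0.2,6,0.4,-0.5,0,0,0,0.2,8.5,0.4,-0.5,0,0,0,0.2,10.5,0.4,-0.5,0,0,0,0.2,12.1,0.4,-0.5,0,0,0,0.2,12.1,0.4,-0.5,0,0,0,0.2,12.1,0.4,-0.5,0,0,0,0.2,12.1,0.4,0.6,0,0,0,0.2,12.1,0.4,0.6,0,0,0,0.2,12.1,0.4,0.6]}}

```text
t: 8.03
tcp_pos: [0.502, 0.0429, 0.0633]
eef_rot: [-0.501, 0.499, -0.499, 0.501]
wrist_force: [1.1, -0.2, 2.1]
finger_gap: 0.0485
```

Request:
{"api": "play_rows", "payload": {"commands": [0,0,0,0,0,0,0.6,0,0,0,0,0,0,0.6,0,0,0,0,0,0,0.6]}}

```text
t: 8.28
tcp_pos: [0.502, 0.043, 0.0633]
eef_rot: [-0.501, 0.499, -0.499, 0.501]
wrist_force: [-0.3, -0.6, 5.4]
finger_gap: 0.0484
```

Request:
{"api": "play_rows", "payload": {"commands": [0,0,0,0,-1,0,0.6,0,0,0,0,-2,0,0.6,0,0,0,0,-3.5,0,0.6,0,0,0,0,-4,0,0.6,0,0,0,0,-4,0,0.6]}}

```text
t: 8.7
tcp_pos: [0.502, 0.0433, 0.1037]
eef_rot: [-0.501, 0.499, -0.499, 0.501]
wrist_force: [0.6, -0.7, -1.4]
finger_gap: 0.0484
```

```bash
python3 -c "
from h import *
go(0.513,-0.226,0.1,0)"
```

```text
t 8.7 tcp [0.502  0.0433 0.1037] gap 0.0484 F [ 0.6 -0.7 -1.4] jaw yaw 0.01 ydir [ 0.004 -0.    -1.   ]
rotvec [-0.22  0.01  0.02]
shift [26.93  0.38  1.1 ]
```

Request:
{"api": "play_rows", "payload": {"commands": [0,0,0,1.5,0,0.1,0.6,0,0,0,4,0,0.3,0.6,0,0,0,7,0,0.5,0.6,0,0,0,10,0,0.6,0.6,0,0,0,13,0,0.7,0.6,0,0,0,16,0,0.8,0.6,0,0,0,19,0,0.9,0.6,0,0,0,22,0,1.1,0.6,0,0,0,24.5,0,1.1,0.6,0,0,0,26.2,0,1.1,0.6]}}

```text
t: 9.53
tcp_pos: [0.5112, -0.2209, 0.101]
eef_rot: [0.499, -0.5, 0.501, -0.5]
wrist_force: [0.4, -0.8, -1.9]
finger_gap: 0.0483
```

Request:
{"api": "play_rows", "payload": {"commands": [0,0,0,0.7,0,0,0.6,0,0,0,0.7,0,0,0.6,0,0,0,0.7,1,0,0.6,0,0,0,0.7,2,0,0.6,0,0,0,0.7,3,0,0.6,0,0,0,0.7,3,0,0.6,0,0,0,0.7,3,0,0.6]}}

```text
t: 10.12
tcp_pos: [0.5108, -0.2242, 0.0699]
eef_rot: [0.5, -0.5, 0.501, -0.498]
wrist_force: [0.4, -0.0, -1.3]
finger_gap: 0.0481
```

```bash
python3 -c "
from h import *
go(0.513,-0.226,0.0645,0)"
```

```text
t 10.12 tcp [ 0.5108 -0.2242  0.0699] gap 0.0481 F [ 0.4 -0.  -1.3] jaw yaw 0.06 ydir [-0.003  0.002 -1.   ]
rotvec [ 0.17  0.06 -0.12]
shift [0.18 0.54 0.22]
```

Request:
{"api": "play_rows", "payload": {"commands": [0,0,0,0,0.3,0,0.6,0,0,0,0,0.6,0,0.6,0,0,0,0,0.6,0,0.6,0,0,0,0,0.6,0,0.6]}}

```text
t: 10.45
tcp_pos: [0.5118, -0.2257, 0.0657]
eef_rot: [-0.5, 0.5, -0.5, 0.5]
wrist_force: [-0.4, 0.6, -1.3]
finger_gap: 0.0483
```

Request:
{"api": "play_rows", "payload": {"commands": [0,0,0,0,0,0,-0.5,0,0,0,0,0,0,-0.5,0,0,0,0,0,0,-0.5,0,0,0,0,0,0,-0.5,0,0,0,0,0,0,-0.5,0,0,0,0,-3,0,-0.5,0,0,0,0,-6,0,-0.5,0,0,0,0,-9,0,-0.5,0,0,0,0,-12,0,-0.5,0,0,0,0,-12,0,-0.5]}}

```text
t: 11.28
tcp_pos: [0.5152, -0.228, 0.1937]
eef_rot: [-0.501, 0.499, -0.495, 0.505]
wrist_force: [0.9, -0.7, 0.9]
finger_gap: 0.0643
```

Request:
{"api": "play_rows", "payload": {"commands": [0,0,0,0,0,0,-0.5,0,0,0,-3,0,0,-0.5,0,0,0,-6,0,0,-0.5,0,0,0,-9,0,0,-0.5,0,0,0,-12,0,0,-0.5,0,0,0,-15,0,0,-0.5,0,0,0,-18,0,0,-0.5,0,0,0,-18,0,0,-0.5]}}

```text
t: 11.95
tcp_pos: [0.51, -0.0413, 0.1834]
eef_rot: [-0.501, 0.501, -0.501, 0.497]
wrist_force: [0.0, 0.6, -0.2]
finger_gap: 0.0638
```

```bash
python3 -c "
from h import *
go(0.5617,-0.046,0.15,0)
s=snap('side','s5');s=snap('wrist','w5');s=snap('top','t5')
C=cloud(s);Z=C[...,2]
m=np.array([.5015,-.2747]);ax=np.array([.24,.97]);ax/=np.hypot(*ax)
S=dict(np.load('pics/side5.npz')) if 0 else dict(np.load('pics/s5.npz'))
for nm,s in(('top',s),('side',S)):
  C=cloud(s);Z=C[...,2]
  for n,x,y in(('sq',.49,-.323),('rd',.513,-.226),('L',.5617,-.046)):
    k=(np.hypot(C[...,0]-x,C[...,1]-y)<.035)&((Z>.098) if n!='L' else (Z>.047)&(Z<.06))
    p=C[k]
    if len(p): 
      c=(p.min(0)+p.max(0))/2; print(nm,n,len(p),c.round(4),np.ptp(p,axis=0).round(3),'mat y',(c[:2]-m)@ax,'x',(c[:2]-m)@[ax[1],-ax[0]])
"
```

```text
t 11.95 tcp [ 0.51   -0.0413  0.1834] gap 0.0638 F [ 0.   0.6 -0.2] jaw yaw 0.24 ydir [-0.004  0.003 -1.   ]
rotvec [ 0.23  0.24 -0.17]
shift [0.5  3.32 5.18]
top sq 243 [ 0.4883 -0.324   0.1055] [0.027 0.028 0.014] mat y -0.050985699484133826 x -0.0009824533172369443
top rd 417 [ 0.5091 -0.2252  0.1053] [0.035 0.037 0.015] mat y 0.04987320811856406 x -0.004478325488058865
side sq 68 [ 0.4843 -0.3226  0.1042] [0.017 0.033 0.012] mat y -0.05064116632811975 x -0.005210602609047051
side rd 12 [ 0.5114 -0.2134  0.1017] [0.035 0.012 0.007] mat y 0.06193490797954411 x -0.005103150937091817
side L 101 [ 0.5623 -0.0453  0.0515] [0.024 0.026 0.009] mat y 0.23725517373094177 x 0.003933046245916725
```

View pics/t5.png

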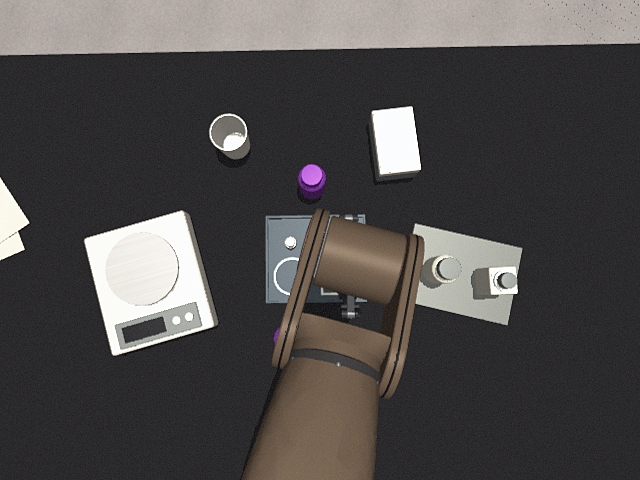

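View pics/w5.png

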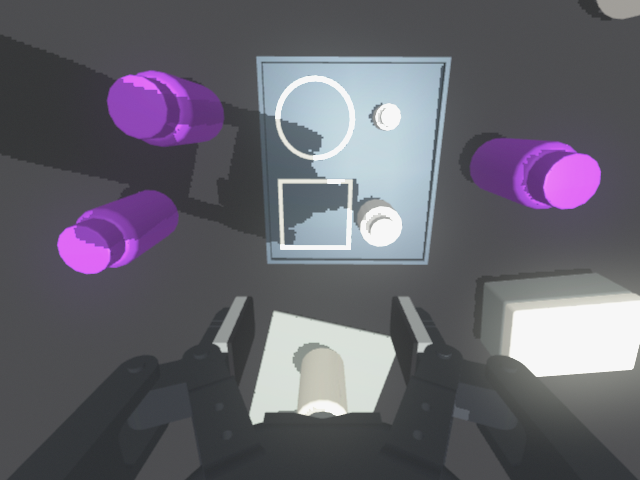

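Both bottles stand well inside the mat. The weight and both marks are visible in the wrist view, so I'll cross-check them there.

```bash
python3 - <<'E'
from h import *
s=dict(np.load('pics/w5.npz')); g=s['image'].astype(int); 
C=cloud(s);Z=C[...,2]; v,u=np.mgrid[:480,:640]
def P(c):
    q=np.array([ray(s,*p,0.004) for p in c.reshape(-1,2)]); return q
m=((g.min(-1)>215)&(u>262)&(u<358)&(v>65)&(v<265)).astype(np.uint8)
cs,_=cv2.findContours(m,0,1)
for c in cs:
    if len(c)<40: continue
    q=P(c); (cx,cy),(w,h),a=cv2.minAreaRect((q[:,:2]*1000).astype(np.float32)); print('mark',cx,cy,w,h,a, c.reshape(-1,2).mean(0))
k=(Z>.047)&(Z<.06)&(u>350)&(u<410)&(v>190)&(v<255); p=C[k]; print('knob',k.sum(),((p.min(0)+p.max(0))/2),np.ptp(p,axis=0))
E
```

```text
mark 502.81292724609375 -45.18467330932617 72.87959289550781 71.93534088134766 0.28652310371398926 [315.14642857 214.18928571]
mark 502.9054870605469 45.69327163696289 71.49958801269531 72.62104797363281 63.85000228881836 [315.5042735  117.38034188]
knob 618 [ 0.56336549 -0.04648293  0.05163777] [0.02374372 0.02322396 0.00923793]
```

Request:
{"api": "play_rows", "payload": {"commands": [0,0,0,0.5,1,2.5,-0.35,0,0,0,0.5,3.3,5.2,-0.35,0,0,0,0.5,5.3,5.2,-0.35,0,0,0,0.5,7,5.2,-0.35,0,0,0,0.5,7,5.2,-0.35,0,0,0,0.5,7,5.2,-0.35]}}

```text
t: 12.6
tcp_pos: [0.5627, -0.0517, 0.114]
eef_rot: [0.499, -0.5, 0.502, -0.499]
wrist_force: [0.1, -0.7, 0.3]
finger_gap: 0.0576
```

```bash
python3 -c "
from h import *
go(0.5627,-0.046,0.013,0)
s=snap('wrist','w6')"
```

```text
t 12.6 tcp [ 0.5627 -0.0517  0.114 ] gap 0.0576 F [ 0.1 -0.7  0.3] jaw yaw -0.1 ydir [-0.004  0.001 -1.   ]
rotvec [ 0.21 -0.1  -0.05]
shift [-0.56 10.1   0.04]
```

View pics/w6.png

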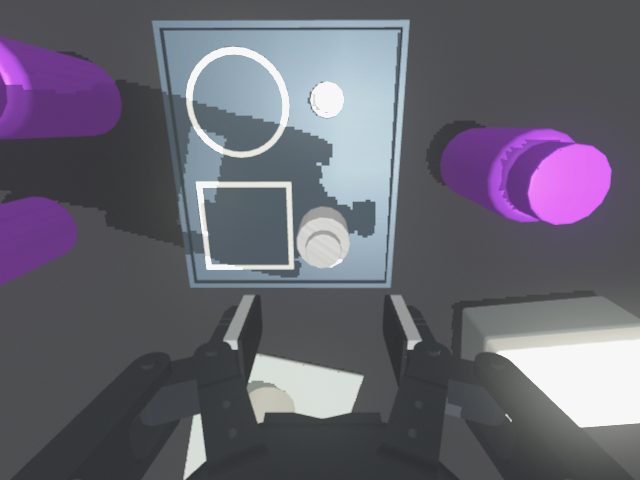

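The knob (323,245) is midway between the pads. Descending.

Request:
{"api": "play_rows", "payload": {"commands": [0,0,0,-0.5,2,0,-0.35,0,0,0,-0.5,4,0,-0.35,0,0,0,-0.5,6,0,-0.35,0,0,0,-0.5,8,0,-0.35,0,0,0,-0.5,9,0,-0.35,0,0,0,-0.5,9.5,0,-0.35,0,0,0,-0.5,9.5,0,-0.35]}}

```text
t: 13.23
tcp_pos: [0.5638, -0.046, 0.0208]
eef_rot: [0.5, -0.5, 0.5, -0.5]
wrist_force: [0.5, 0.1, -0.3]
finger_gap: 0.0579
```

```bash
python3 -c "
from h import *
go(0.5627,-0.046,0.013,0)"
```

```text
t 13.23 tcp [ 0.5638 -0.046   0.0208] gap 0.0579 F [ 0.5  0.1 -0.3] jaw yaw -0.02 ydir [-0.  0. -1.]
rotvec [ 0.01 -0.02 -0.  ]
shift [-0.    0.78 -0.11]
```

Request:
{"api": "play_rows", "payload": {"commands": [0,0,0,0,0.4,-0.1,-0.35,0,0,0,0,0.7,-0.1,-0.35,0,0,0,0,0.7,-0.1,0.6,0,0,0,0,0.7,-0.1,0.8,0,0,0,0,0.7,-0.1,0.8,0,0,0,0,0.7,-0.1,0.8,0,0,0,0,0.7,-0.1,0.8,0,0,0,0,0.7,-0.1,0.8], "newtons": 60}}

```text
t: 13.9
tcp_pos: [0.5634, -0.0459, 0.0146]
eef_rot: [-0.5, 0.5, -0.5, 0.5]
wrist_force: [-1.0, -0.4, 5.3]
finger_gap: 0.0352
```

Request:
{"api": "play_rows", "payload": {"commands": [0,0,0,0,-1,0,0.8,0,0,0,0,-3,0,0.8,0,0,0,0,-6,0,0.8,0,0,0,0,-9,0,0.8,0,0,0,0,-12,0,0.8,0,0,0,0,-14,0,0.8,0,0,0,0,-14,0,0.8]}}

```text
t: 14.48
tcp_pos: [0.5654, -0.0463, 0.1588]
eef_rot: [-0.502, 0.498, -0.497, 0.503]
wrist_force: [0.4, 0.4, -1.9]
finger_gap: 0.0348
```

```bash
python3 -c "
from h import *
go(0.518,0.3085,0.155,0)
s=snap('wrist','w7')"
```

```text
t 14.48 tcp [ 0.5654 -0.0463  0.1588] gap 0.0348 F [ 0.4  0.4 -1.9] jaw yaw 0.01 ydir [ 0.009 -0.002 -1.   ]
rotvec [-0.52  0.    0.13]
shift [-35.48   0.26  -4.74]
```

View pics/w7.png

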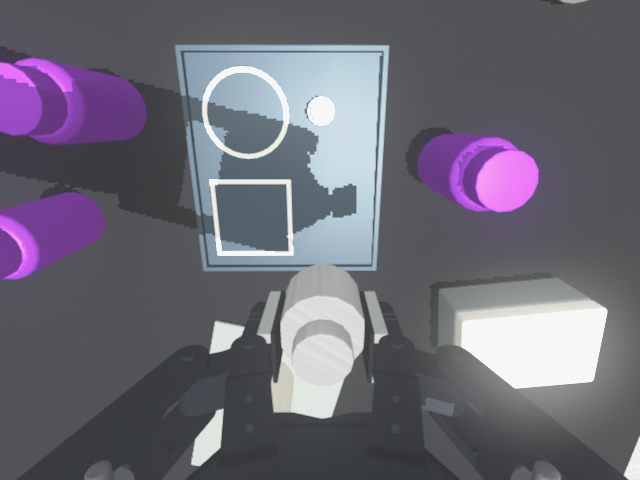

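Request:
{"api": "play_rows", "payload": {"commands": [0,0,0,-2,0,0,0.8,0,0,0,-5,0,-0.5,0.8,0,0,0,-9,0,-1,0.8,0,0,0,-13,0,-1.5,0.8,0,0,0,-17,0,-2,0.8,0,0,0,-21,0,-3,0.8,0,0,0,-25,0,-4,0.8,0,0,0,-29,0,-4.5,0.8,0,0,0,-32,0,-4.7,0.8,0,0,0,-34,0,-4.7,0.8]}}

```text
t: 15.37
tcp_pos: [0.5125, 0.2967, 0.1499]
eef_rot: [-0.499, 0.502, -0.501, 0.498]
wrist_force: [1.0, -0.4, -2.4]
finger_gap: 0.0351
```

Request:
{"api": "play_rows", "payload": {"commands": [0,0,0,-1,0,0,0.8,0,0,0,-1.5,0,0,0.8,0,0,0,-1.5,0,0,0.8,0,0,0,-1.5,0,0,0.8]}}

```text
t: 15.7
tcp_pos: [0.5154, 0.3081, 0.1524]
eef_rot: [-0.499, 0.501, -0.5, 0.5]
wrist_force: [0.7, 0.0, -3.1]
finger_gap: 0.0349
```

```bash
python3 -c "
from h import *
go(0.518,0.3085,0.0815,0)
s=snap('wrist','w8')
C=cloud(s);Z=C[...,2];m=(abs(Z-.07)<.008)
p=C[m];
print((p.min(0)+p.max(0))/2,np.ptp(p,axis=0))"
```

```text
t 15.7 tcp [0.5154 0.3081 0.1524] gap 0.0349 F [ 0.7  0.  -3.1] jaw yaw -0.04 ydir [-0.002 -0.001 -1.   ]
rotvec [ 0.12 -0.04  0.08]
shift [-0.05  7.09  0.28]
[0.58291808 0.21852907 0.06999923] [0.41566327 0.31016416 0.01599832]
```

View pics/w8.png

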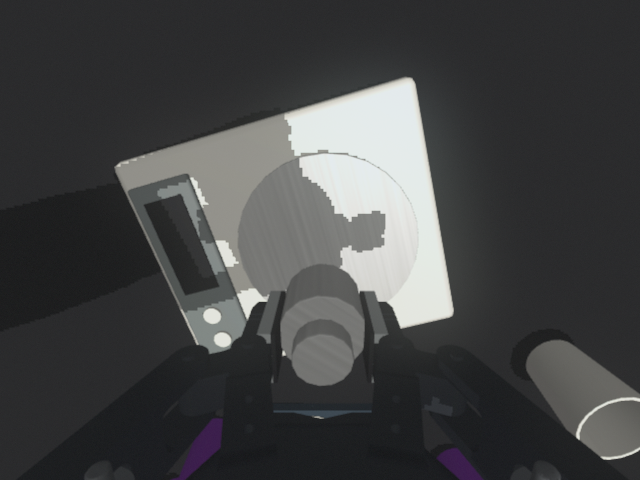

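```bash
python3 -c "
from h import *
s=dict(np.load('pics/w8.npz'))
for q in((238,235),(418,235),(325,152)): print(ray(s,*q,.07))"
```

```text
[0.45550819 0.31701451 0.07      ]
[0.58341395 0.31699006 0.07      ]
[0.51725104 0.37421951 0.07      ]
```

Request:
{"api": "play_rows", "payload": {"commands": [0,0,0,0,2,0.2,0.8,0,0,0,0,4,0.2,0.8,0,0,0,0,5,0.2,0.8,0,0,0,0,6,0.2,0.8,0,0,0,0,6,0.2,0.8,0,0,0,0,6,0.2,0.8]}}

```text
t: 16.25
tcp_pos: [0.5178, 0.3087, 0.0934]
eef_rot: [0.5, -0.5, 0.5, -0.5]
wrist_force: [0.5, 0.0, -2.8]
finger_gap: 0.0348
```

```bash
python3 -c "
from h import *
go(0.518,0.3085,0.0815,0)"
```

```text
t 16.25 tcp [0.5178 0.3087 0.0934] gap 0.0348 F [ 0.5  0.  -2.8] jaw yaw -0.05 ydir [-0.001 -0.    -1.   ]
rotvec [ 0.04 -0.05  0.02]
shift [0.02 1.19 0.03]
```

Request:
{"api": "play_rows", "payload": {"commands": [0,0,0,0,0.4,0,0.8,0,0,0,0,0.8,0,0.8,0,0,0,0,1.1,0,0.8,0,0,0,0,1.2,0,0.8,0,0,0,0,1.2,0,0.8]}}

```text
t: 16.67
tcp_pos: [0.5175, 0.3093, 0.0814]
eef_rot: [-0.5, 0.5, -0.5, 0.5]
wrist_force: [0.9, -0.1, -2.5]
finger_gap: 0.035
```

Request:
{"api": "play_rows", "payload": {"commands": [0,0,0,0,0,0,-0.35,0,0,0,0,0,0,-0.35,0,0,0,0,0,0,-0.35,0,0,0,0,0,0,-0.35,0,0,0,0,0,0,-0.35,0,0,0,0,0,0,-0.35,0,0,0,0,-2,0,-0.5,0,0,0,0,-5,0,-0.5,0,0,0,0,-9,0,-0.5,0,0,0,0,-12,0,-0.5]}}

```text
t: 17.5
tcp_pos: [0.5181, 0.3094, 0.2042]
eef_rot: [0.5, -0.499, 0.5, -0.5]
wrist_force: [1.0, 0.5, 0.9]
finger_gap: 0.0639
```

Request:
{"api": "play_rows", "payload": {"commands": [0,0,0,4,0,0,-0.5,0,0,0,8,0,0,-0.5,0,0,0,12,0,0,-0.5,0,0,0,16,0,0,-0.5,0,0,0,20,0,0,-0.5,0,0,0,24,0,0,-0.5,0,0,0,28,0,0,-0.5,0,0,0,30,0,0,-0.5,0,0,0,30,0,0,-0.5]}}

```text
t: 18.25
tcp_pos: [0.5178, 0.0056, 0.202]
eef_rot: [-0.499, 0.499, -0.501, 0.502]
wrist_force: [-0.8, -0.6, -0.3]
finger_gap: 0.064
```

```bash
python3 -c "
from h import *
go(0.5091,-0.2252,0.19,0)
for n in('top','side'):
  s=snap(n,n+'9');C=cloud(s);Z=C[...,2]
  k=(np.hypot(C[...,0]-.518,C[...,1]-.308)<.03)&(Z>.11)&(Z<.13);p=C[k];print(n,len(p),(p.min(0)+p.max(0))/2,np.ptp(p,axis=0))
"
```

```text
t 18.25 tcp [0.5178 0.0056 0.202 ] gap 0.064 F [-0.8 -0.6 -0.3] jaw yaw -0.29 ydir [ 0.001 -0.001 -1.   ]
rotvec [-0.04 -0.29  0.08]
shift [23.08  1.23 -0.76]
top 184 [0.51670657 0.30733643 0.11713173] [0.02186908 0.0241548  0.01163879]
side 246 [0.51675309 0.30913595 0.11599644] [0.02290134 0.02489233 0.01188447]
```

View pics/side9.png

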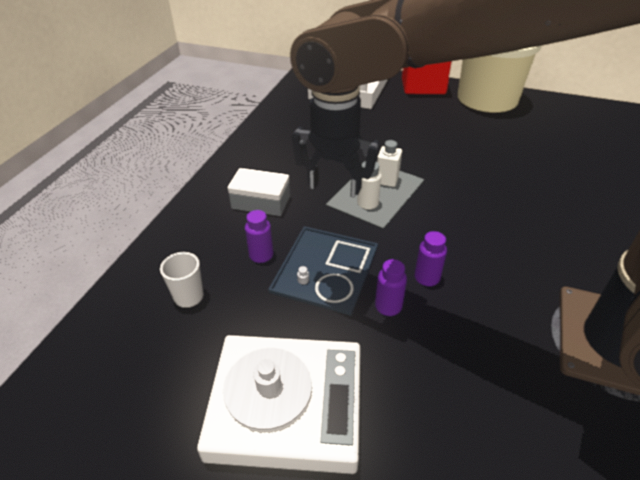

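View pics/top9.png

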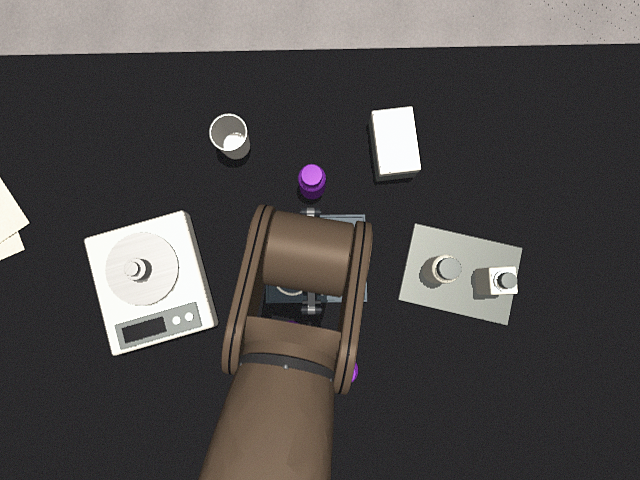

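The weight stands at the pan centre within about 2 mm. Now fetching the round bottle.

Request:
{"api": "play_rows", "payload": {"commands": [0,0,0,4,0,0,-0.5,0,0,0,8,0,0,-0.5,0,0,0,12,0,0,-0.5,0,0,0,16,0,-0.3,-0.5,0,0,0,19.5,0,-0.6,-0.5,0,0,0,22,0,-0.6,-0.5,0,0,0,23,0,-0.6,-0.5,0,0,0,23,0,-0.6,-0.5,0,0,0,23,0,-0.6,-0.5]}}

```text
t: 19.1
tcp_pos: [0.5121, -0.2193, 0.2014]
eef_rot: [0.5, -0.5, 0.5, -0.499]
wrist_force: [-0.4, -0.4, -0.7]
finger_gap: 0.0639
```

```bash
python3 -c "
from h import *
go(0.511,-0.2255,0.0645,0)
s=snap('wrist','w10')"
```

```text
t 19.1 tcp [ 0.5121 -0.2193  0.2014] gap 0.0639 F [-0.4 -0.4 -0.7] jaw yaw 0.04 ydir [-0.     0.001 -1.   ]
rotvec [ 0.02  0.04 -0.07]
shift [ 0.63 13.69 -0.1 ]
```

View pics/w10.png

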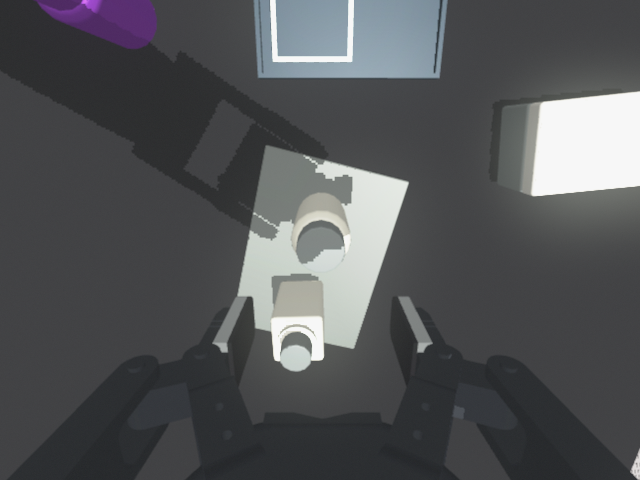

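Request:
{"api": "play_rows", "payload": {"commands": [0,0,0,0.6,3,-0.1,-0.5,0,0,0,0.6,6,-0.1,-0.5,0,0,0,0.6,9,-0.1,-0.5,0,0,0,0.6,11.5,-0.1,-0.5,0,0,0,0.6,13.6,-0.1,-0.5,0,0,0,0.6,13.6,-0.1,-0.5,0,0,0,0.6,13.6,-0.1,-0.5], "newtons": 40}}

```text
t: 19.73
tcp_pos: [0.5103, -0.2245, 0.0647]
eef_rot: [-0.5, 0.501, -0.501, 0.498]
wrist_force: [0.0, -1.2, -0.1]
finger_gap: 0.0639
```

Request:
{"api": "play_rows", "payload": {"commands": [0,0,0,0,0,0,0.6,0,0,0,0,0,0,0.6,0,0,0,0,0,0,0.6,0,0,0,0,0,0,0.6,0,0,0,0,0,0,0.6,0,0,0,0,0,0,0.6]}}

```text
t: 20.23
tcp_pos: [0.5121, -0.2275, 0.0679]
eef_rot: [-0.5, 0.499, -0.499, 0.501]
wrist_force: [-0.4, 1.1, 6.8]
finger_gap: 0.0478
```

Request:
{"api": "play_rows", "payload": {"commands": [0,0,0,0,-1,0,0.6,0,0,0,0,-2,0,0.6,0,0,0,0,-3.5,0,0.6,0,0,0,0,-4,0,0.6,0,0,0,0,-4,0,0.6]}}

```text
t: 20.65
tcp_pos: [0.5118, -0.2275, 0.1079]
eef_rot: [-0.5, 0.5, -0.499, 0.501]
wrist_force: [1.0, 0.2, -0.7]
finger_gap: 0.0482
```

```bash
python3 -c "
from h import *
go(0.5025,0.045,0.105,0)
s=snap('wrist','w11')"
```

```text
t 20.65 tcp [ 0.5118 -0.2275  0.1079] gap 0.0482 F [ 1.   0.2 -0.7] jaw yaw -0.01 ydir [ 0.003 -0.002 -1.   ]
rotvec [-0.19 -0.01  0.13]
shift [-27.25   0.22  -0.93]
```

View pics/w11.png

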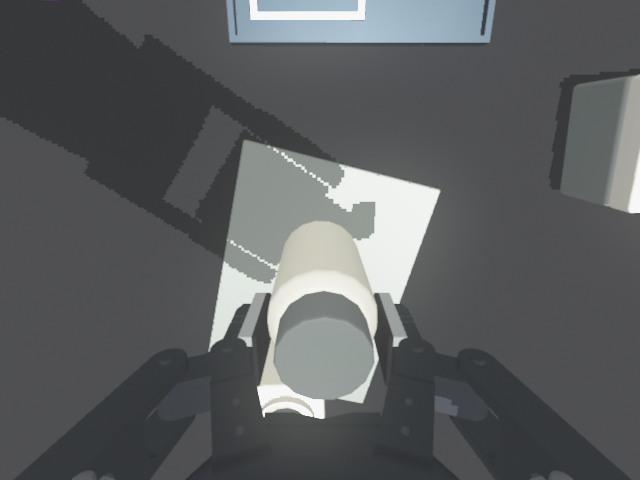

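Request:
{"api": "play_rows", "payload": {"commands": [0,0,0,-1.5,0,0,0.6,0,0,0,-4,0,-0.1,0.6,0,0,0,-7,0,-0.2,0.6,0,0,0,-10,0,-0.4,0.6,0,0,0,-13,0,-0.5,0.6,0,0,0,-16,0,-0.6,0.6,0,0,0,-19,0,-0.7,0.6,0,0,0,-22,0,-0.8,0.6,0,0,0,-24.5,0,-0.9,0.6,0,0,0,-26.2,0,-0.9,0.6]}}

```text
t: 21.53
tcp_pos: [0.4998, 0.0383, 0.1043]
eef_rot: [-0.5, 0.501, -0.501, 0.499]
wrist_force: [0.7, 0.1, -1.8]
finger_gap: 0.0484
```

Request:
{"api": "play_rows", "payload": {"commands": [0,0,0,-0.8,0,0,0.6,0,0,0,-0.8,0,0,0.6,0,0,0,-0.8,0,0,0.6,0,0,0,-0.8,0,0,0.6,0,0,0,-0.8,0,0,0.6]}}

```text
t: 21.95
tcp_pos: [0.5018, 0.0423, 0.1055]
eef_rot: [0.5, -0.5, 0.5, -0.5]
wrist_force: [-0.5, 0.1, -1.7]
finger_gap: 0.0483
```

```bash
python3 -c "
from h import *
go(0.5025,0.0435,0.0685,0)
s=snap('wrist','w12')"
```

```text
t 21.95 tcp [0.5018 0.0423 0.1055] gap 0.0483 F [-0.5  0.1 -1.7] jaw yaw -0.08 ydir [-0. -0. -1.]
rotvec [ 0.01 -0.08  0.01]
shift [-0.12  3.7   0.07]
```

View pics/w12.png

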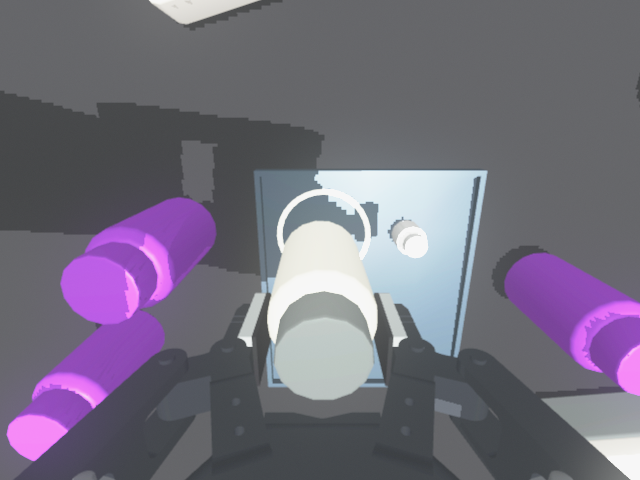

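Well aligned over the circle (centre near column 324). Lowering.

Request:
{"api": "play_rows", "payload": {"commands": [0,0,0,-0.1,1,0.1,0.6,0,0,0,-0.1,2,0.1,0.6,0,0,0,-0.1,2.8,0.1,0.6,0,0,0,-0.1,3.2,0.1,0.6,0,0,0,-0.1,3.5,0.1,0.6,0,0,0,-0.1,3.6,0.1,0.6,0,0,0,-0.1,3.6,0.1,0.6,0,0,0,-0.1,3.6,0.1,0.6]}}

```text
t: 22.67
tcp_pos: [0.503, 0.0443, 0.0699]
eef_rot: [-0.5, 0.5, -0.5, 0.5]
wrist_force: [-0.8, 0.0, -1.6]
finger_gap: 0.0484
```

```bash
python3 -c "
from h import *
go(0.5025,0.0435,0.0685,0)"
```

```text
t 22.67 tcp [0.503  0.0443 0.0699] gap 0.0484 F [-0.8  0.  -1.6] jaw yaw 0.0 ydir [ 0.001 -0.    -1.   ]
rotvec [-0.03  0.    0.  ]
shift [ 0.08  0.14 -0.05]
```

Request:
{"api": "play_rows", "payload": {"commands": [0,0,0,0.1,0.1,0,0.6,0,0,0,0.1,0.1,0,0.6,0,0,0,0.1,0.1,0,-0.5,0,0,0,0.1,0.1,0,-0.5,0,0,0,0.1,0.1,0,-0.5,0,0,0,0.1,0.1,0,-0.5,0,0,0,0.1,0.1,0,-0.5,0,0,0,0.1,-2.5,0,-0.5,0,0,0,0.1,-6,0,-0.5,0,0,0,0.1,-9,0,-0.5]}}

```text
t: 23.5
tcp_pos: [0.5023, 0.0433, 0.1606]
eef_rot: [0.5, -0.5, 0.5, -0.5]
wrist_force: [1.5, 0.1, 0.2]
finger_gap: 0.0643
```

Request:
{"api": "play_rows", "payload": {"commands": [0,0,0,0,-3,0,-0.5,0,0,0,4,-4,0,-0.5,0,0,0,8,-4,-0.2,-0.5,0,0,0,12,-4,-0.4,-0.5,0,0,0,16,-4,-0.6,-0.5,0,0,0,20,-4,-0.8,-0.5,0,0,0,24,-4,-1,-0.5,0,0,0,28,-4,-1.2,-0.5,0,0,0,32,-4,-1.3,-0.5,0,0,0,35,-4,-1.3,-0.5]}}

```text
t: 24.33
tcp_pos: [0.4891, -0.3098, 0.1998]
eef_rot: [-0.499, 0.5, -0.5, 0.501]
wrist_force: [0.6, 0.2, -0.2]
finger_gap: 0.0639
```

Request:
{"api": "play_rows", "payload": {"commands": [0,0,0,1.5,0,0,-0.5,0,0,0,1.5,0,0,-0.5,0,0,0,1.5,0,0,-0.5,0,0,0,1.5,0,0,-0.5]}}

```text
t: 24.67
tcp_pos: [0.4897, -0.3204, 0.1994]
eef_rot: [0.5, -0.5, 0.5, -0.499]
wrist_force: [-0.8, 0.1, -0.5]
finger_gap: 0.0644
```

```bash
python3 -c "
from h import *
go(0.489,-0.3232,0.0625,0)
for n in('top','side'):
  s=snap(n,n+'13');C=cloud(s);Z=C[...,2]
  k=(np.hypot(C[...,0]-.5025,C[...,1]-.045)<.03)&(Z>.1);p=C[k];print(n,len(p),(p.min(0)+p.max(0))/2,np.ptp(p,axis=0))
s=snap('wrist','w13')"
```

```text
t 24.67 tcp [ 0.4897 -0.3204  0.1994] gap 0.0644 F [-0.8  0.1 -0.5] jaw yaw 0.05 ydir [-0.001  0.001 -1.   ]
rotvec [ 0.03  0.05 -0.07]
shift [ 0.3  13.69 -0.07]
top 392 [0.50047278 0.04356823 0.10669394] [0.03703671 0.03568887 0.01233741]
side 299 [0.50053051 0.04601581 0.10553136] [0.03600376 0.03856124 0.01101216]
```

View pics/side13.png

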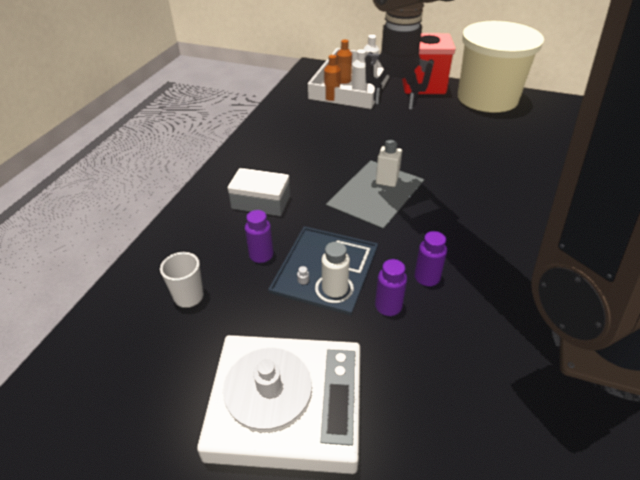

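View pics/w13.png

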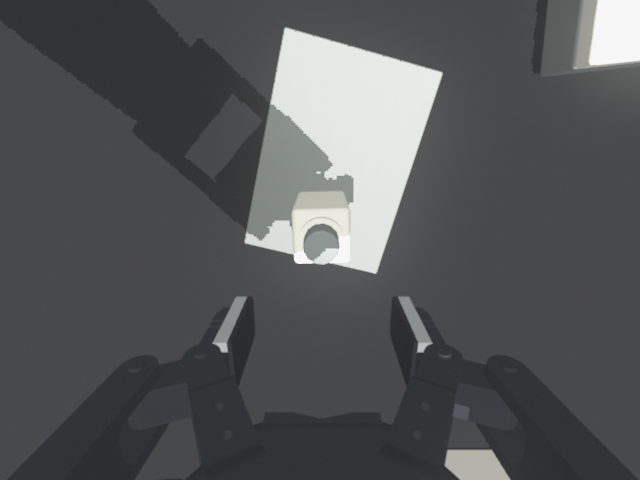

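The round bottle is within about 2 mm of its mark. Now the square one (cap at 321,243, centred between the pads).

Request:
{"api": "play_rows", "payload": {"commands": [0,0,0,0.3,3,-0.1,-0.5,0,0,0,0.3,6,-0.1,-0.5,0,0,0,0.3,9,-0.1,-0.5,0,0,0,0.3,11.5,-0.1,-0.5,0,0,0,0.3,13.6,-0.1,-0.5,0,0,0,0.3,13.6,-0.1,-0.5,0,0,0,0.3,13.6,-0.1,-0.5]}}

```text
t: 25.4
tcp_pos: [0.4883, -0.3232, 0.0628]
eef_rot: [0.5, -0.5, 0.501, -0.499]
wrist_force: [-0.3, 0.5, 1.2]
finger_gap: 0.0642
```

Request:
{"api": "play_rows", "payload": {"commands": [0,0,0,0,0,0,0.6,0,0,0,0,0,0,0.6,0,0,0,0,0,0,0.6,0,0,0,0,0,0,0.6,0,0,0,0,0,0,0.6,0,0,0,0,0,0,0.6]}}

```text
t: 25.9
tcp_pos: [0.49, -0.3258, 0.0661]
eef_rot: [-0.5, 0.5, -0.499, 0.501]
wrist_force: [-0.7, 0.6, 5.6]
finger_gap: 0.0473
```

Request:
{"api": "play_rows", "payload": {"commands": [0,0,0,0,-1,0,0.6,0,0,0,0,-2,0,0.6,0,0,0,0,-3.5,0,0.6,0,0,0,0,-4,0,0.6,0,0,0,0,-4,0,0.6]}}

```text
t: 26.32
tcp_pos: [0.4897, -0.3256, 0.1059]
eef_rot: [-0.5, 0.5, -0.499, 0.501]
wrist_force: [0.3, -0.3, -1.0]
finger_gap: 0.0473
```

```bash
python3 -c "
from h import *
go(0.5025,-0.0455,0.105,0)"
```

```text
t 26.32 tcp [ 0.4897 -0.3256  0.1059] gap 0.0473 F [ 0.3 -0.3 -1. ] jaw yaw 0.0 ydir [ 0.003 -0.003 -1.   ]
rotvec [-0.16  0.    0.16]
shift [-2.801e+01  2.000e-02  1.280e+00]
```

Request:
{"api": "play_rows", "payload": {"commands": [0,0,0,-1.5,0,0,0.6,0,0,0,-4,0,0.2,0.6,0,0,0,-7,0,0.4,0.6,0,0,0,-10,0,0.6,0.6,0,0,0,-13,0,0.8,0.6,0,0,0,-16,0,1,0.6,0,0,0,-19,0,1.1,0.6,0,0,0,-22,0,1.2,0.6,0,0,0,-24.5,0,1.3,0.6,0,0,0,-26.5,0,1.3,0.6]}}

```text
t: 27.15
tcp_pos: [0.5002, -0.0567, 0.1024]
eef_rot: [0.5, -0.501, 0.501, -0.499]
wrist_force: [0.5, 0.2, -2.2]
finger_gap: 0.0475
```

Request:
{"api": "play_rows", "payload": {"commands": [0,0,0,-1.2,0,0,0.6,0,0,0,-1.3,0,0,0.6,0,0,0,-1.3,0,0,0.6,0,0,0,-1.3,0,0,0.6,0,0,0,-1.3,0,0,0.6]}}

```text
t: 27.57
tcp_pos: [0.5018, -0.0477, 0.1036]
eef_rot: [-0.5, 0.5, -0.5, 0.5]
wrist_force: [-0.1, 0.9, -1.7]
finger_gap: 0.047
```

```bash
python3 -c "
from h import *
go(0.5025,-0.047,0.067,0)
s=snap('wrist','w14')"
```

```text
t 27.57 tcp [ 0.5018 -0.0477  0.1036] gap 0.047 F [-0.1  0.9 -1.7] jaw yaw -0.08 ydir [-0. -0. -1.]
rotvec [-0.   -0.08  0.02]
shift [-0.08  3.66  0.07]
```

View pics/w14.png

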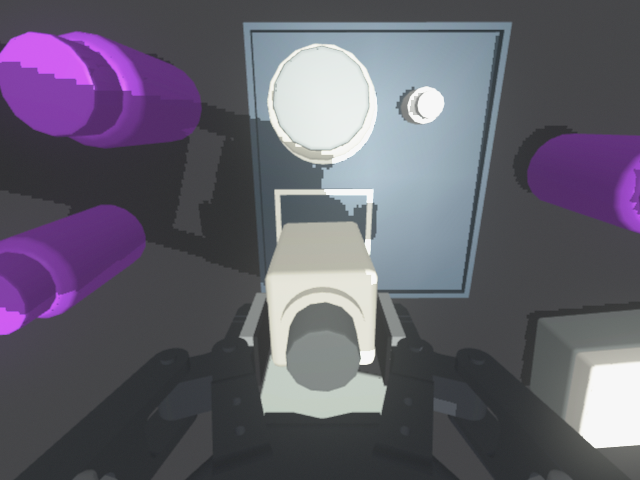

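Request:
{"api": "play_rows", "payload": {"commands": [0,0,0,0,1,0.1,0.6,0,0,0,0,2,0.1,0.6,0,0,0,0,2.8,0.1,0.6,0,0,0,0,3.2,0.1,0.6,0,0,0,0,3.5,0.1,0.6,0,0,0,0,3.6,0.1,0.6,0,0,0,0,3.6,0.1,0.6,0,0,0,0,3.6,0.1,0.6]}}

```text
t: 28.28
tcp_pos: [0.503, -0.0468, 0.0679]
eef_rot: [-0.5, 0.5, -0.5, 0.5]
wrist_force: [0.2, 0.0, -2.6]
finger_gap: 0.0472
```

```bash
python3 -c "
from h import *
go(0.5025,-0.047,0.067,0)"
```

```text
t 28.28 tcp [ 0.503  -0.0468  0.0679] gap 0.0472 F [ 0.2  0.  -2.6] jaw yaw 0.0 ydir [ 0. -0. -1.]
rotvec [-0.03  0.    0.01]
shift [ 0.02  0.09 -0.05]
```

Release, rise, then move aside for a clear look.

Request:
{"api": "play_rows", "payload": {"commands": [0,0,0,0,0.1,0,0.6,0,0,0,0,0.1,0,0.6,0,0,0,0,0.1,0,-0.5,0,0,0,0,0.1,0,-0.5,0,0,0,0,0.1,0,-0.5,0,0,0,0,0.1,0,-0.5,0,0,0,0,0.1,0,-0.5,0,0,0,0,-2.5,0,-0.5,0,0,0,0,-6,0,-0.5,0,0,0,0,-9,0,-0.5]}}

```text
t: 29.12
tcp_pos: [0.5024, -0.0466, 0.1586]
eef_rot: [0.5, -0.5, 0.5, -0.5]
wrist_force: [0.9, -0.1, 0.2]
finger_gap: 0.064
```

Request:
{"api": "play_rows", "payload": {"commands": [0,0,0,0,-3,0,-0.5,0,0,0,4,-5,0,-0.5,0,0,0,8,-5,0,-0.5,0,0,0,12,-5,0,-0.5,0,0,0,16,-5,0,-0.5,0,0,0,20,-5,0,-0.5,0,0,0,24,-5,0,-0.5,0,0,0,28,-5,0,-0.5,0,0,0,28,-5,0,-0.5,0,0,0,28,-5,0,-0.5]}}

```text
t: 29.95
tcp_pos: [0.5022, -0.3286, 0.2073]
eef_rot: [0.499, -0.499, 0.501, -0.501]
wrist_force: [-0.0, 0.8, -0.1]
finger_gap: 0.0641
```

```bash
python3 -c "
from h import *
go(0.5,-.3,.2,0)
for n in('top','side'):
  s=snap(n,n+'15');C=cloud(s);Z=C[...,2]
  for nm,x,y,lo,hi in(('rd',.5025,.045,.1,.12),('sq',.5025,-.045,.1,.12),('L',.518,.308,.11,.13),('S',.563,.045,.028,.045)):
    k=(np.hypot(C[...,0]-x,C[...,1]-y)<.03)&(Z>lo)&(Z<hi);p=C[k];print(n,nm,len(p),((p.min(0)+p.max(0))/2).round(4),np.ptp(p,axis=0).round(3))
"
```

```text
t 29.95 tcp [ 0.5022 -0.3286  0.2073] gap 0.0641 F [-0.   0.8 -0.1] jaw yaw -0.2 ydir [-0.     0.001 -1.   ]
rotvec [ 0.02 -0.2  -0.03]
shift [-2.86  0.73 -0.23]
top rd 390 [0.5005 0.0435 0.1072] [0.037 0.036 0.011]
top sq 210 [ 0.5008 -0.0457  0.1091] [0.027 0.025 0.007]
top L 183 [0.5167 0.3079 0.117 ] [0.022 0.024 0.012]
top S 58 [0.564  0.0461 0.0347] [0.015 0.015 0.009]
side rd 299 [0.5005 0.0448 0.1053] [0.037 0.038 0.011]
side sq 146 [ 0.5012 -0.0438  0.1055] [0.026 0.029 0.011]
side L 247 [0.5169 0.3089 0.1157] [0.024 0.025 0.011]
side S 55 [0.5644 0.048  0.0331] [0.015 0.017 0.009]
```

View pics/top15.png

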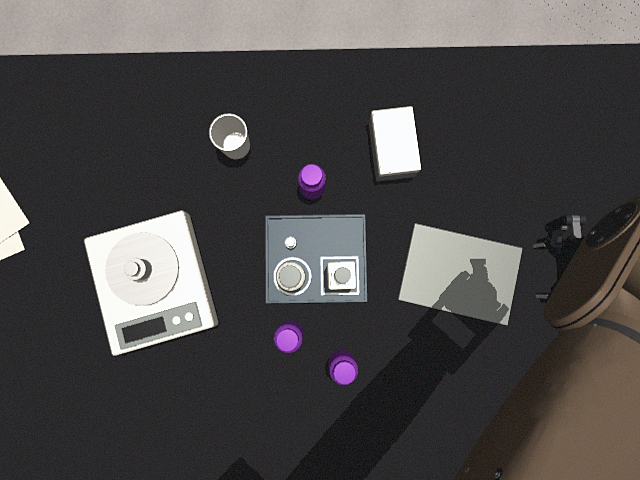

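View pics/side15.png

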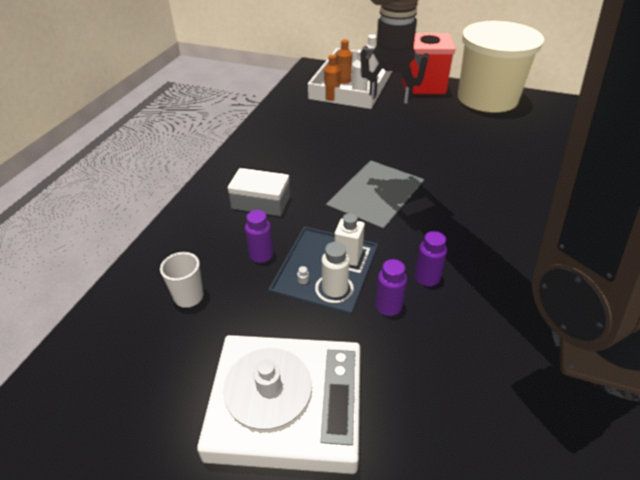

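All items are in place and the arm is clear, so I'll hand in the job.

```bash
python3 -c "
from h import *
print(bot.close_job())"
```

```text
the job is handed in; nothing more can be done
None
```

The job is done and handed in at about 30 s of the allowed 118 s; no verdict was reported.

I moved the square bottle and then the round one to the mat, and stood the large weight on the balance pan while both were still there. Then I put the round and the square bottle back on their own marks.

Last checks, from the top and side cameras:

| Item | Result |
|---|---|
| Large weight | about 1–2 mm from the pan centre, upright |
| Round bottle | about 2 mm from its mark centre, upright on the tray floor |
| Square bottle | about 2 mm from its mark centre, upright on the tray floor |
| Small weight | within about 2 mm of where it started |
| Beaker and tip box | not measured, but they look unmoved in the pictures |

The arm ended clear of everything with the gripper open. None of these checks failed. The two cameras disagreed by about 2 mm, in line with their stated calibration.

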